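Pop the blue cap off its bottle with the cap puller

TASK

Open the bottle with the blue cap: take the puller by its red grip, slide its fork round the bottle's neck under the blue cap and pull straight up until the cap pops off. Then stand the puller upright on the empty white plate near the plate's middle, with the cap still lying on its fork, and let go. Do not touch the blue cap with the fingers, and leave the green cap on its bottle.

Things in the scene. Friction and masses are not known exactly. Their poses are not given: they have to be found in the camera images.
- puller_grip (a point): Centre of the loose puller's red grip (36 x, 24 y, 46 mm high; pinch across y), 90 mm above its flat underside, over the slot of its fork. Steel, 97 x 82 x 114 mm, 0.2 kg, stands upright. x points to the open tine ends, 44 mm ahead. Fork 6 mm thick, 4 mm lips at the tips; slot 46 mm wide, open ahead, shut 27 mm behind; back post 45 mm behind; arm over the fork 60 to 68 mm up: caps fit under it.
- cap_blue_center (a point): Centre of the blue push-on cap, 70 mm across, 24 mm high, loose, 40 g; about 5 to 15 N pull it off, free after 20 mm of rise. White bottle, fixed in a row of three (120 mm apart along y, any order). Below the cap 30 mm of bare neck, 26 mm across, down to the shoulder. The neck reaches 18 mm up into the cap. Nothing as high as the shoulders stands in front of the row, save the puller.
- cap_green_center (a point): Centre of the green cap, on a like bottle of the same row, same sizes. It stays on. The third bottle is open and has no cap.
- plate_floor (a point): Centre of the flat floor of the empty white plate, 215 mm across, fixed, 6 mm above the table. Flat for 90 mm around; the rim rises 5 mm more.

How it is judged:
By the outcome, as a careful person would: the job done as asked, in the order asked, and still so for the second after the job is handed in, with the robot touching nothing.
It also fails if it takes over 54 s, if anything falls off the work surface, if the arm or the gripper's body presses on something with over 40 N, if the wrist force passes 120 N, or if a joint passes its speed limit or range.

ROBOT

A 7-joint arm with a two-finger parallel gripper is mounted at the origin on the work surface. World frame = base frame: x ahead of the robot, y to its left, z up, the work surface at z = 0. Lengths are in m, angles in rad, forces in N, time in s.
With the tool pointing down it reaches from about 0.35 to 0.9 m from the base axis. Payload 7.2 kg.
Tool frame: the origin (TCP) lies between the finger pads; the fingertips stand 8 mm ahead of it and the grasp point (between the pads) lies 11 mm behind it; x points along the fingers, y is the direction in which the jaws open and shut, and the axes are right-handed (so a half turn about x gives the same grasp; the last joint's range is limited). The gripper opens to 88 mm and grips with 3 to 60 N. Pads are 20 mm wide; open, the fingers measure 115 mm over their backs; the gripper's body (75 mm by 178 mm) begins 61 mm behind the grasp point.
Start: joints at [-1.332, 0.411, -0.013, 1.596, 0.006, 1.134, -0.082], TCP at [0.189, 0.596, 0.231] pointing down, gripper open.
Joint ranges: [-2.95, 2.95], [-0.29, 1.99], [-1.47, 1.44], [0.14, 2.54], [-1.03, 4.17], [0.13, 1.85], [-2.86, 2.86]. Speed limits (rad/s): [2.39, 2.39, 3.01, 3.01, 3.14, 3.14, 3.14].

INTERFACE

Orientations are given as a 3x3 rotation matrix whose columns are the frame's x, y, z axes.
In Python, from bench import goto, move_l, move_joints, gripper_to, pause, inverse_kinematics, grab_frame, camera_params, PlanningError, close_job, read_time_s, read_qpos, read_joint_vel, read_effort, read_eef_pos, read_orientation, read_ft_force, read_torque, read_opening gives the robot as it stands. Calls block until the motion is done:
- goto(position, orientation): joint-space move of the TCP to a pose.
- move_l(position, rot=None, speed=0.15): straight line of the TCP; rot=None keeps the orientation; speed is the mean speed in m/s.
- move_joints(angles): joint-space move.
- gripper_to(opening, f_grip=None): opening from 0.0 (shut) to 1.0 (fully open); f_grip is the grip in N (None keeps the last); returns when the fingers have stopped.
- pause(seconds).
- inverse_kinematics(position, orientation): joint angles nearest the present ones, or None.
- grab_frame(name): name is "side" or "top"; returns (picture, depth): 420x560x3 uint8, blue, green, red; 420x560 float32, m along the optical axis (not along the pixel's ray), 0 where there is no reading.
- camera_params(name): a dict with "mtx" (3x3 intrinsics, pixels), "T" (4x4, takes a point from camera to world coordinates). Camera axes: x right, y down, z forward; pixel columns grow to the right and rows downward; lengths in m; the calibration is good to about 2 mm. A picture is of the moment at which its call begins. camera_params takes no time and is no camera call.
A pose or a line that the arm cannot do raises PlanningError and nothing moves.
- close_job(): hands the job in, once; it reports no verdict.
Readings, each from a call of its own:
- read_time_s(): time.
- read_qpos(): joint angles.
- read_joint_vel(): joint speeds.
- read_effort(): joint torques, N m.
- read_eef_pos(): TCP position.
- read_orientation(): TCP orientation.
- read_ft_force(): force on the tool from outside, world axes, zero at the start.
- read_torque(): the same for the moment, N m.
- read_opening(): opening from 0.0 (shut) to 1.0 (fully open).
Only numpy, scipy, OpenCV 4.12 (cv2) and the standard library are available. Lean on these libraries where they do the work, as an engineer would, in place of code of your own. Each camera call takes 0.05 s, during which the arm holds its last target. There are 200 camera calls.

## Working session

There is one attempt and no reset: what is moved stays moved. The work goes in short steps, each a Python script; the robot and the scene stay as the last script left them, time stands still between calls to the robot, and variables do not carry over. Pictures are saved under pics/ and viewed, about 8 in all and at most 12, crops included, and the job is handed in when it is done.

```bash
ls; mkdir -p pics; cat > h.py <<'E'
import numpy as np, cv2
from bench import *
def pts(name):
    im,d=grab_frame(name); c=camera_params(name); K=c["mtx"];T=c["T"]
    v,u=np.mgrid[:420,:560]
    P=np.stack([(u-K[0,2])/K[0,0]*d,(v-K[1,2])/K[1,1]*d,d],-1)@T[:3,:3].T+T[:3,3]
    P[d==0]=np.nan
    return im,P
E
python3 - <<'E'
from h import *
for n in("top","side"):
    im,P=pts(n); cv2.imwrite(f"pics/{n}0.png",im); np.savez(f"pics/{n}0.npz",im=im,P=P)
    T=camera_params(n)["T"]; print(n,T[:3,3].round(3),T[:3,2].round(2))
    h=cv2.cvtColor(im,cv2.COLOR_BGR2HSV)
    for c,(a,b) in dict(red=(0,8),red2=(172,180),green=(40,85),blue=(95,130)).items():
        m=cv2.inRange(h,(a,110,60),(b,255,255))
        k,l,s,ce=cv2.connectedComponentsWithStats(m)
        for i in range(1,k):
            if s[i,4]>40:
                Q=P[l==i]; print(c,s[i],np.nanmedian(Q,0).round(3),np.nanpercentile(Q,3,axis=0).round(3),np.nanpercentile(Q,97,axis=0).round(3))
print(read_time_s(),read_opening())
print(read_orientation().round(3))
E
```

```text
pics
top [ 0.377 -0.006  0.932] [ 0.18  0.02 -0.98]
red [423 267  18  22 312] [ 0.419 -0.245  0.114] [ 0.402 -0.256  0.106] [ 0.436 -0.234  0.117]
green [ 290  129   39   39 1177] [ 0.642 -0.034  0.143] [ 0.613 -0.064  0.14 ] [ 0.673 -0.005  0.145]
blue [ 215   31   99   34 2742] [0.86  0.047 0.1  ] [ 0.83  -0.04   0.097] [0.889 0.136 0.102]
blue [  94   44   98   38 2748] [0.83  0.284 0.1  ] [0.799 0.195 0.097] [0.861 0.371 0.103]
blue [ 357  131   42   41 1300] [ 0.636 -0.153  0.142] [ 0.605 -0.184  0.13 ] [ 0.667 -0.123  0.145]
side [ 0.396 -0.904  0.804] [ 0.1   0.79 -0.61]
red [217  33  22  26 273] [0.43  0.697 0.205] [0.407 0.682 0.058] [0.469 1.172 0.222]
red [232 280  20  28 457] [ 0.418 -0.259  0.109] [ 0.402 -0.262  0.073] [ 0.435 -0.241  0.117]
green [325 187  32  21 509] [ 0.642 -0.043  0.143] [ 0.614 -0.07   0.139] [ 0.671 -0.01   0.146]
blue [362 117  44  37 724] [0.829 0.272 0.1  ] [0.8   0.192 0.097] [0.858 0.365 0.103]
blue [ 402  163   44   46 1125] [0.858 0.035 0.1  ] [ 0.83  -0.043  0.098] [0.888 0.13  0.103]
blue [333 221  36  33 947] [ 0.634 -0.17   0.143] [ 0.605 -0.191  0.122] [ 0.665 -0.131  0.146]
0.1 0.9969169705466246
[[-0.     0.302  0.953]
 [-0.001  0.953 -0.302]
 [-1.    -0.001  0.   ]]
```

View pics/top0.png

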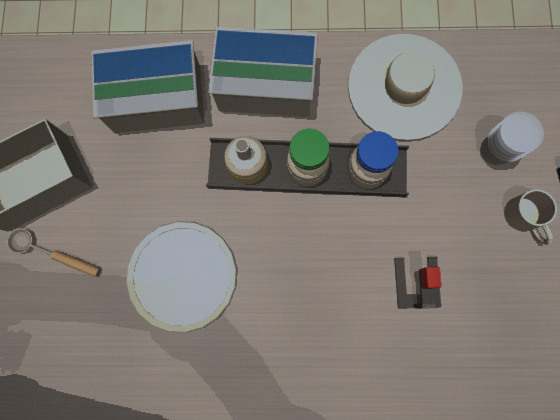

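View pics/side0.png

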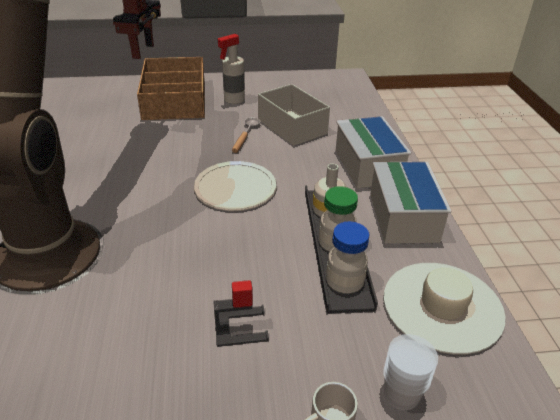

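The top view (up = +x, left = +y) shows the puller at about (432,280) with its tines pointing up (+x). The blue cap is at (378,152), the green cap at (309,149), the open bottle at (245,155) and the empty plate at (181,276); the other plate, at (405,85), holds a cake. The side view agrees with this. Next I'll refine these positions.

```bash
python3 - <<'E'
from h import *
for n in("top","side"):
    z=np.load(f"pics/{n}0.npz"); im,P=z["im"],z["P"]; h=cv2.cvtColor(im,cv2.COLOR_BGR2HSV)
    c=camera_params(n);K,T=c["mtx"],c["T"]
    def ray(uv,zz):
        d=T[:3,:3]@np.linalg.inv(K)@np.r_[uv,1]; return T[:3,3]+d*(zz-T[2,3])/d[2]
    def world(m,zz): return np.float32([ray(q[::-1],zz)[:2] for q in np.argwhere(m)])
    for nm,a,b in(("blue",95,130),("green",40,85)):
        m=(cv2.inRange(h,(a,110,40),(b,255,255))>0)&(P[...,2]>.1405)&(np.abs(P[...,0]-.64)<.06)
        zz=np.median(P[m][:,2]); w=world(m,.143)
        print(n,nm,zz.round(4),cv2.minEnclosingCircle(w),w.mean(0), 2*np.sqrt(cv2.contourArea(cv2.convexHull(w))/np.pi))
    rd=(((h[...,0]<8)|(h[...,0]>172))&(h[...,1]>110)&(np.abs(P[...,0]-.419)<.06)&(np.abs(P[...,1]+.245)<.06)&(P[...,2]>.1085))
    w=world(rd,.113); print(n,"grip",np.median(P[rd][:,2]),w.mean(0),cv2.minAreaRect(w))
    near=(np.abs(P[...,0]-.419)<.09)&(np.abs(P[...,1]+.24)<.09)
    dk=near&(h[...,2]<75)&~rd
    f=dk&(P[...,2]<.013)&(P[...,2]>.002)
    w=world(f,.006).astype(np.float32); print(n,"fork",f.sum(),np.median(P[f][:,2]),cv2.minAreaRect(w),w.min(0),w.max(0))
    # left/right outer edges
    a=dk&(P[...,2]>.05)&(P[...,2]<.075); w=world(a,.068); print(n,"arm",a.sum(),cv2.minAreaRect(w) if a.sum()>5 else 0)
    t=near&~dk&~rd; print("table z",np.nanmedian(P[t][:,2]))
    # plate
    pl=(np.hypot(P[...,0]-.39,P[...,1]-.25)<.2)&(h[...,1]<75)&(h[...,2]>110)&(P[...,2]<.03)
    k,l,s,ce=cv2.connectedComponentsWithStats(pl.astype(np.uint8)); i=1+s[1:,4].argmax()
    Q=P[l==i]; cn=cv2.findContours((l==i).astype(np.uint8),0,1)[0]; cn=max(cn,key=len)[:,0]
    w=np.float32([ray(q,.011)[:2] for q in cn]); print(n,"plate",s[i],np.median(Q,0),cv2.minEnclosingCircle(w),cv2.fitEllipse(w))
    g=im[235:325,375:475] if n=="top" else im[270:350,190:290]
    cv2.imwrite(f"pics/{n}_crop.png",cv2.resize(np.clip(g*1.6,0,255).astype(np.uint8),None,fx=4,fy=4,interpolation=cv2.INTER_CUBIC))
a,b=[cv2.imread(f"pics/{n}_crop.png") for n in("top","side")]
H=max(a.shape[0],b.shape[0]); o=[cv2.copyMakeBorder(x,0,H-x.shape[0],0,0,0) for x in(a,b)]
cv2.imwrite("pics/crop.png",np.hstack(o))
E
```

```text
top blue 0.1427 ((0.6375349760055542, -0.15419460833072662), 0.034683529287576675) [ 0.63778263 -0.15413468] 0.06773509008306919
top green 0.1426 ((0.6432673931121826, -0.034539178013801575), 0.034268200397491455) [ 0.64310443 -0.03456001] 0.06700412637566702
top grip 0.11432941967378984 [ 0.41948095 -0.24554472] ((0.4194967746734619, -0.24556639790534973), (0.034948546439409256, 0.0241401344537735), 2.6451191902160645)
top fork 798 0.006501875337233121 ((0.41446632146835327, -0.2454531490802765), (0.09718897938728333, 0.08172689378261566), 1.6398718357086182) [ 0.3658992 -0.2875065] [ 0.46371597 -0.20335566]
top arm 261 ((0.4019388258457184, -0.2435925453901291), (0.06589631736278534, 0.02838941104710102), 3.9450478553771973)
table z 0.000517827122182235
top plate [   62   196   203   207 32244] [0.38043108 0.24733074 0.00148748] ((0.3904210031032562, 0.24797354638576508), 0.1987825483083725) ((0.3884376883506775, 0.24322955310344696), (0.38399967551231384, 0.39747703075408936), 69.22137451171875)
side blue 0.1434 ((0.6362640261650085, -0.1588369458913803), 0.03607795014977455) [ 0.
[... 224 characters left out ...]
7] ((0.41879236698150635, -0.25069576501846313), (0.035185884684324265, 0.02898413874208927), 0.7332375645637512)
side fork 990 0.007059671912523269 ((0.41385000944137573, -0.25087839365005493), (0.09649700671434402, 0.08540081977844238), 2.486755847930908) [ 0.36560303 -0.29449812] [ 0.46364623 -0.2070171 ]
side arm 263 ((0.3982723355293274, -0.252453476190567), (0.0694800615310669, 0.036225710064172745), 12.925826072692871)
table z 0.001592988285779584
side plate [ 144  140  152   88 9995] [0.38451437 0.22380491 0.00230023] ((0.3886852264404297, 0.23645272850990295), 0.20112334191799164) ((0.3885613977909088, 0.23218116164207458), (0.3826705515384674, 0.3957119882106781), 74.6800537109375)
```

View pics/crop.png

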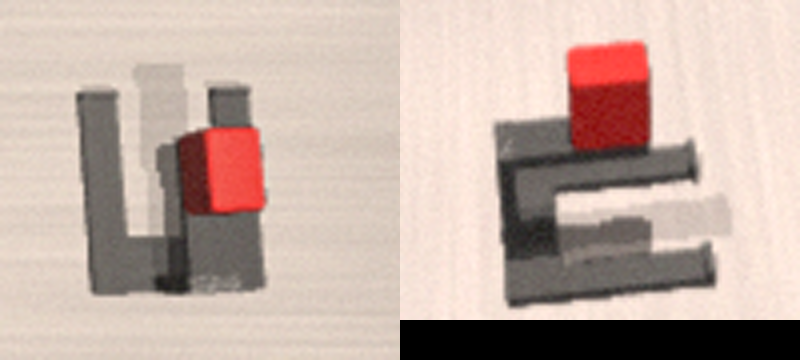

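The crop shows the puller upright, with its grip over the slot and tines along +x (yaw about 2°). The cap-to-grip offset agrees in both views: dx 0.218, dy 0.091. In y the two views differ by about 5 mm, so I'll average them and correct after the grasp.

```bash
cat >> h.py <<'E'
def R(deg):
    a=np.radians(deg); s,c=np.sin(a),np.cos(a)
    return np.array([[0,-s,c],[0,c,s],[-1,0,0]])
def ray(n,uv,zz):
    c=camera_params(n);T=c["T"]; d=T[:3,:3]@np.linalg.inv(c["mtx"])@np.r_[uv,1.]
    return T[:3,3]+d*(zz-T[2,3])/d[2]
def grip_top(n,zmin,zz):
    im,P=pts(n); h=cv2.cvtColor(im,cv2.COLOR_BGR2HSV)
    m=((h[...,0]<8)|(h[...,0]>172))&(h[...,1]>110)&(h[...,2]>50)&(P[...,2]>zmin)&(P[...,2]<zmin+.06)
    return im,P,m
E
python3 - <<'E'
from h import *
im=cv2.imread("pics/top0.png"); g=cv2.cvtColor(im,cv2.COLOR_BGR2GRAY)
c=cv2.HoughCircles(cv2.GaussianBlur(g,(5,5),1),cv2.HOUGH_GRADIENT,1,100,param1=80,param2=20,minRadius=48,maxRadius=60)
for q in c[0]:
    if q[0]<300:
        u,v,r=q; print(q,ray("top",(u,v),.011),"dia",np.linalg.norm(ray("top",(u+r,v),.011)-ray("top",(u-r,v),.011)))
p=np.array([.419,-.248,.082])
goto(p+[0,0,.13],R(2)); print(read_time_s(),read_eef_pos(),read_qpos().round(2))
move_l(p,speed=.12); print(read_eef_pos(),read_ft_force())
gripper_to(0,50); print(read_opening()*88,read_ft_force())
move_l(p+[0,0,.03],speed=.1); pause(.3)
print(read_time_s(),read_eef_pos(),read_ft_force(),read_torque(),read_opening()*88)
for n in("top","side"):
    im,P=pts(n); cv2.imwrite(f"pics/{n}1.png",im); np.savez(f"pics/{n}1.npz",im=im,P=P)
a,b=[cv2.imread(f"pics/{n}1.png") for n in("top","side")]
cv2.imwrite("pics/g1.png",np.hstack([cv2.resize(x,None,fx=3,fy=3) for x in(a[210:340,350:480],b[210:340,180:310])]))
E
```

```text
[179.5 276.5  54.9] [0.42569264 0.21590158 0.011     ] dia 0.21571158686110337
3.1667 [ 0.41940627 -0.24748319  0.21193384] [-0.45  0.31  1.1   1.99 -0.33  1.03  2.41]
[ 0.41938871 -0.24827429  0.08254295] [0.45234674 0.78836355 0.16073102]
23.655199119825635 [ 0.36171576 -0.76712258 -1.70833431]
6.15 [ 0.41876705 -0.2479198   0.11163073] [-0.2645753  -0.22070746 -1.5213343 ] [-0.00900137 -0.01809692  0.01384953] 23.744377106232697
```

View pics/g1.png

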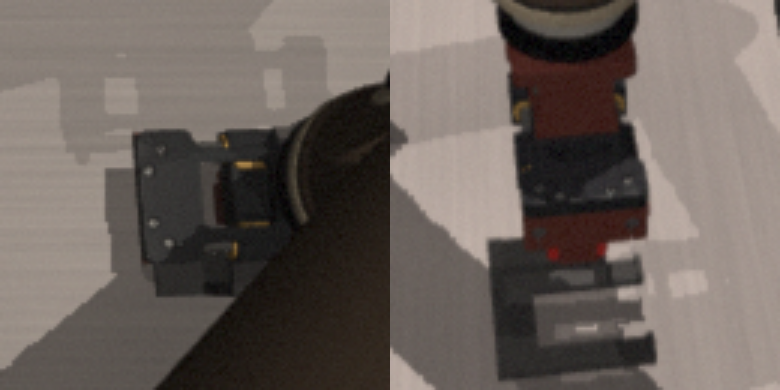

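The grasp is good: the opening is 23.7 mm against a 24 mm grip, and the puller is held level in the air. Now I'll align in front of the blue bottle and insert slowly, watching the force.

```bash
python3 - <<'E'
from h import *
X,Y,Z=.6365,-.157,.1805
for p,y in(((X,Y,Z),0),((X,Y,.27),0),((.43,.213,.25),0),((.43,.213,.09),0),((.43,.213,.09),25)):
    q=inverse_kinematics(np.array(p),R(y)); print(p,y,None if q is None else q.round(2))
move_l(np.array([.43,-.24,Z]),speed=.12)
move_l(np.array([.525,Y,Z]),rot=R(0),speed=.12); pause(.2)
print(read_time_s(),read_eef_pos(),read_ft_force().round(2))
for n in("top","side"):
    im,P=pts(n); cv2.imwrite(f"pics/{n}2.png",im); np.savez(f"pics/{n}2.npz",im=im,P=P)
a,b=[cv2.imread(f"pics/{n}2.png") for n in("top","side")]
cv2.imwrite("pics/g2.png",np.hstack([cv2.resize(x,None,fx=2.6,fy=2.6) for x in(a[80:230,300:450],b[180:330,240:390])]))
E
```

```text
(0.6365, -0.157, 0.1805) 0 [-0.42  0.66  0.93  1.61 -0.57  1.16  2.21]
(0.6365, -0.157, 0.27) 0 [-0.45  0.59  0.99  1.51 -0.5   1.31  2.16]
(0.43, 0.213, 0.25) 0 [-1.6   0.3   1.29  1.96 -0.32  1.12  1.39]
(0.43, 0.213, 0.09) 0 [-1.3   0.52  0.97  2.13 -0.61  0.8   1.63]
(0.43, 0.213, 0.09) 25 [-1.23  0.47  0.87  2.12 -0.52  0.77  1.97]
8.3833 [ 0.52464545 -0.15746096  0.18064373] [-0.81 -0.84 -1.86]
```

View pics/g2.png

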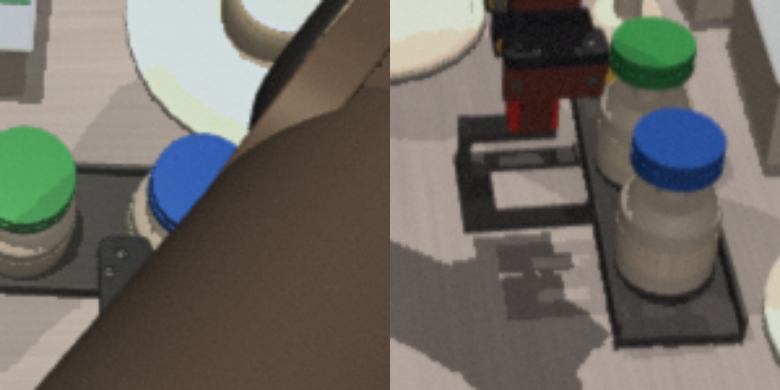

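The side crop shows the held puller level in front of the blue bottle. The near tine's lower edge runs from about (269,268) to (317,265) in full-picture pixels, and the cap is clear. I'll check that edge by casting rays to the fork height.

```bash
python3 - <<'E'
from h import *
for uv in((268.8,268.5),(316.9,265.4)): print(ray("side",uv,.098).round(4))
z=np.load("pics/side2.npz"); im,P=z["im"],z["P"]; h=cv2.cvtColor(im,cv2.COLOR_BGR2HSV)
m=(h[...,2]<75)&(abs(P[...,2]-.104)<.004)&(abs(P[...,0]-.52)<.07)&(abs(P[...,1]+.157)<.07)
w=np.float32([ray("side",q[::-1],.104)[:2] for q in np.argwhere(m)])
print(m.sum(),np.median(P[m][:,2]),cv2.minAreaRect(w),w.min(0),w.max(0))
mb=(cv2.inRange(h,(95,110,40),(130,255,255))>0)&(P[...,2]>.1405)&(np.abs(P[...,0]-.64)<.06)
w=np.float32([ray("side",q[::-1],.143)[:2] for q in np.argwhere(mb)]); print("blue",cv2.minEnclosingCircle(w))
E
```

```text
[ 0.4737 -0.1954  0.098 ]
[ 0.5665 -0.196   0.098 ]
712 0.10588646870786378 ((0.5210072994232178, -0.15968075394630432), (0.08566582202911377, 0.09754322469234467), 89.9687728881836) [ 0.4722166  -0.20253141] [ 0.56976974 -0.1168723 ]
blue ((0.6372679471969604, -0.1586831510066986), 0.0356459841132164)
```

In the side camera frame the fork is 1 mm off the cap in y, its height is right, and the grip needs +0.111 m in x.

```bash
python3 - <<'E'
from h import *
X,Y,Z=.6355,-.157,.1805
f0=read_ft_force()
for x in(.56,.585,.61,.625,X):
    move_l(np.array([x,Y,Z]),speed=.06); f=read_ft_force()-f0; print(read_eef_pos().round(4),f.round(2))
    if np.abs(f).max()>4: print("STOP"); break
pause(.2); print(read_time_s(),(read_ft_force()-f0).round(2))
im,P=pts("side"); cv2.imwrite("pics/g3.png",cv2.resize(im[150:310,270:430],None,fx=3,fy=3))
E
```

```text
[ 0.5597 -0.1573  0.1803] [-0.97  1.25 -0.89]
[ 0.5849 -0.1572  0.1803] [-0.26  0.44 -2.26]
[ 0.6099 -0.1572  0.1803] [-0.72  0.79 -0.88]
[ 0.6252 -0.157   0.1803] [ 0.22  0.55 -1.2 ]
[ 0.6358 -0.157   0.1804] [ 0.52  1.09 -1.23]
11.275 [ 0.43  0.6  -1.27]
```

View pics/g3.png

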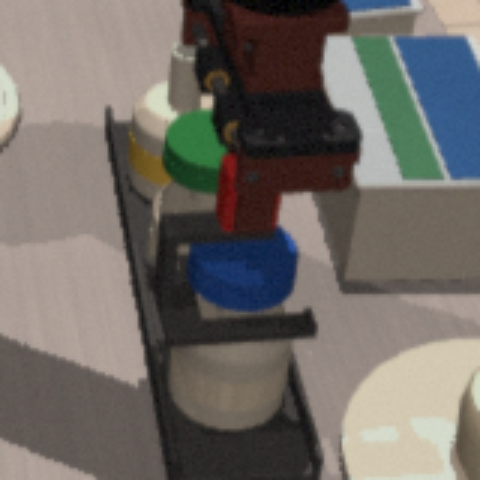

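The fork is round the neck under the blue cap, which sits between post and lip under the arm, with no contact force. I'll pull straight up now.

```bash
python3 - <<'E'
from h import *
X,Y=.6355,-.157
for z in(.190,.195,.200,.205,.212,.220,.235,.265):
    move_l(np.array([X,Y,z]),speed=.05 if z<.23 else .08); print(read_eef_pos().round(4),read_ft_force().round(2),(read_opening()*88).round(2))
    if abs(read_ft_force()[2])>35: print("STOP");break
pause(.3); print(read_time_s(),read_ft_force().round(2))
im,P=pts("side"); cv2.imwrite("pics/g4.png",cv2.resize(im[90:310,230:450],None,fx=2.4,fy=2.4))
E
```

```text
Traceback (most recent call last):
AttributeError: 'float' object has no attribute 'round'
```

```bash
python3 - <<'E'
from h import *
X,Y=.6355,-.157
for z in(.195,.200,.205,.212,.220,.235,.265):
    move_l(np.array([X,Y,z]),speed=.05 if z<.23 else .08); print(read_eef_pos().round(4),read_ft_force().round(2),round(read_opening()*88,2))
    if abs(read_ft_force()[2])>35: print("STOP");break
pause(.3); print(read_time_s(),read_ft_force().round(2))
im,P=pts("side"); cv2.imwrite("pics/g4.png",cv2.resize(im[90:310,230:450],None,fx=2.4,fy=2.4))
E
```

```text
[ 0.6357 -0.1571  0.1954] [-0.2  -0.21 -1.56] 23.67
[ 0.6357 -0.1571  0.2005] [-0.67  0.56 -2.3 ] 23.81
[ 0.6357 -0.1571  0.2054] [-0.45  0.63 -2.27] 23.7
[ 0.6357 -0.1571  0.2125] [-0.34  0.25 -1.79] 23.85
[ 0.6357 -0.1571  0.2205] [ 0.02  0.09 -2.22] 23.93
[ 0.6358 -0.1572  0.2358] [-0.42  0.28 -2.39] 24.04
[ 0.6356 -0.157   0.2654] [-0.21  0.06 -1.56] 23.71
14.1833 [-0.75 -0.02 -2.7 ]
```

View pics/g4.png

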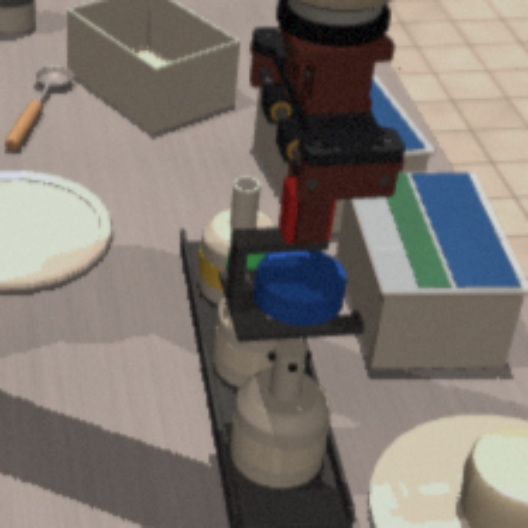

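The blue cap is off and on the fork, and the neck (bare, at about (290,350) in the crop) is below it. I'll check from depth whether the cap lies flat.

```bash
cat >> h.py <<'E'
def cap(n="side"):
    im,P=pts(n); h=cv2.cvtColor(im,cv2.COLOR_BGR2HSV); e=read_eef_pos()
    m=(cv2.inRange(h,(95,110,30),(130,255,255))>0)&(np.linalg.norm(P-(e-[0,0,.06]),axis=-1)<.09)
    Q=P[m]; top=Q[Q[:,2]>np.percentile(Q[:,2],97)-.006]
    A=np.c_[top[:,:2],np.ones(len(top))]; k=np.linalg.lstsq(A,top[:,2],rcond=None)[0]
    print("cap px",m.sum(),"min",Q.min(0).round(4),"max",Q.max(0).round(4),"rel tcp mid",((Q.min(0)+Q.max(0))/2-e).round(4),"top slope",k[:2].round(3),len(top),"u-side z",round(e[2]-.0825,4))
    return im,P,m
E
python3 - <<'E'
from h import *
im,P,m=cap()
Q=P[m]
for z0 in np.arange(.175,.235,.005):
    s=Q[(Q[:,2]>=z0)&(Q[:,2]<z0+.005)]
    if len(s): print(round(z0,3),len(s),s.min(0).round(3),s.max(0).round(3))
cv2.imwrite("pics/g5.png",np.clip(cv2.resize(im[180:240,315:390],None,fx=8,fy=8,interpolation=cv2.INTER_CUBIC)*1.7,0,255).astype(np.uint8))
E
```

```text
cap px 1010 min [ 0.6023 -0.1946  0.1889] max [ 0.6713 -0.1294  0.2472] rel tcp mid [ 0.0014 -0.0051 -0.0467] top slope [-0.006 -0.001] 675 u-side z 0.1822
0.185 5 [ 0.62  -0.192  0.189] [ 0.65  -0.186  0.19 ]
0.19 84 [ 0.603 -0.195  0.19 ] [ 0.661 -0.158  0.195]
0.195 68 [ 0.603 -0.194  0.195] [ 0.664 -0.156  0.2  ]
0.2 100 [ 0.602 -0.194  0.2  ] [ 0.67  -0.147  0.205]
0.205 69 [ 0.603 -0.194  0.205] [ 0.669 -0.159  0.21 ]
0.21 521 [ 0.603 -0.194  0.21 ] [ 0.671 -0.129  0.215]
0.215 153 [ 0.604 -0.192  0.215] [ 0.669 -0.132  0.218]
```

View pics/g5.png

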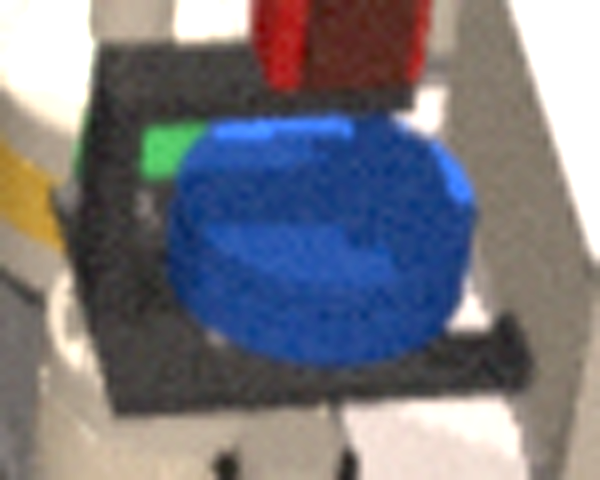

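The cap lies flat (top slope ~0, z 0.189–0.214 on a fork top at 0.188) and is centred; the dark band on it is only a shadow. Next I'll retreat from the row, carry it to the plate and stop just above.

```bash
python3 - <<'E'
from h import *
move_l(np.array([.46,-.157,.265]),speed=.1)
try: move_l(np.array([.43,.213,.24]),speed=.11)
except PlanningError as e:
    print(e); raise
print(read_time_s(),read_eef_pos().round(4),read_qpos().round(2))
move_l(np.array([.43,.213,.105]),speed=.1); pause(.3)
print(read_time_s(),read_eef_pos().round(4),read_ft_force().round(2),read_qpos().round(2))
im,P,m=cap(); cv2.imwrite("pics/g6.png",cv2.resize(im[90:230,170:310],None,fx=4,fy=4))
print(cv2.imwrite("pics/top6.png",pts("top")[0]))
E
```

```text
19.725 [0.4301 0.2128 0.24  ] [-1.44  0.22  1.04  1.97 -0.21  1.07  1.26]
21.525 [0.4301 0.2132 0.1052] [ 0.01 -0.8  -2.42] [-1.24  0.44  0.87  2.11 -0.47  0.79  1.49]
cap px 517 min [0.3975 0.1709 0.0276] max [0.4673 0.248  0.0844] rel tcp mid [ 0.0024 -0.0037 -0.0491] top slope [-0.005  0.005] 329 u-side z 0.0227
True
```

View pics/g6.png

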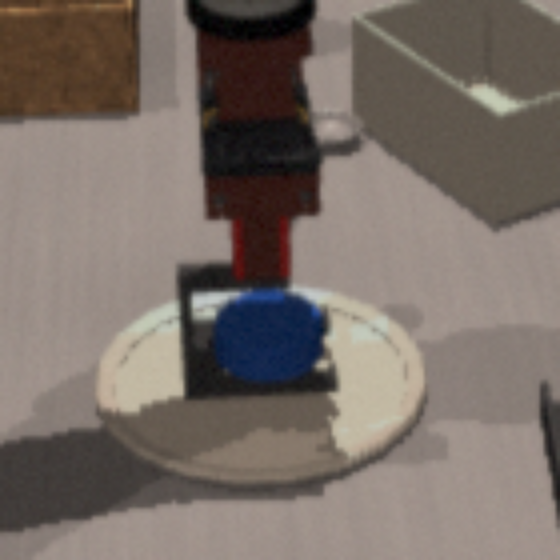

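The side crop shows the puller just above the plate, centred over it, with the cap flat on the fork. I'll lower to contact and release.

```bash
python3 - <<'E'
from h import *
f0=read_ft_force()
for z in np.r_[.095,np.arange(.091,.083,-.001)]:
    move_l(np.array([.43,.213,z]),speed=.03); f=np.mean([read_ft_force() for _ in range(3)],0)-f0
    print(read_eef_pos()[2].round(4),f.round(2))
    if f[2]>4: break
z=read_eef_pos()[2]
gripper_to(.5); pause(.3); print("open",read_opening(),read_time_s(),read_ft_force().round(2))
move_l(np.array([.43,.213,z+.12]),speed=.1)
goto(np.array([.40,.40,.30]),R(20)); pause(.3)
print(read_time_s(),read_eef_pos().round(3),read_ft_force().round(2))
for n in("top","side"):
    im,P=pts(n); np.savez(f"pics/{n}7.npz",im=im,P=P); cv2.imwrite(f"pics/{n}7.png",im)
a,b=[cv2.imread(f"pics/{n}7.png") for n in("top","side")]
cv2.imwrite("pics/g7.png",np.hstack([cv2.resize(x,(390,390)) for x in(a[120:340,110:330],b[100:300,170:370])]))
E
```

```text
0.0948 [ 0.8  -1.16 -0.14]
0.0908 [ 0.1  -0.31 -0.08]
0.09 [-0.4  -0.93 -0.02]
0.089 [ 0.64 -0.4   0.5 ]
0.0879 [-0.46 -0.61  0.15]
0.0875 [-2.11 -1.57  9.84]
open 0.5031399574284134 24.225 [0.13 0.12 0.57]
26.7333 [0.4   0.399 0.3  ] [-1.    0.42 -0.41]
```

View pics/g7.png

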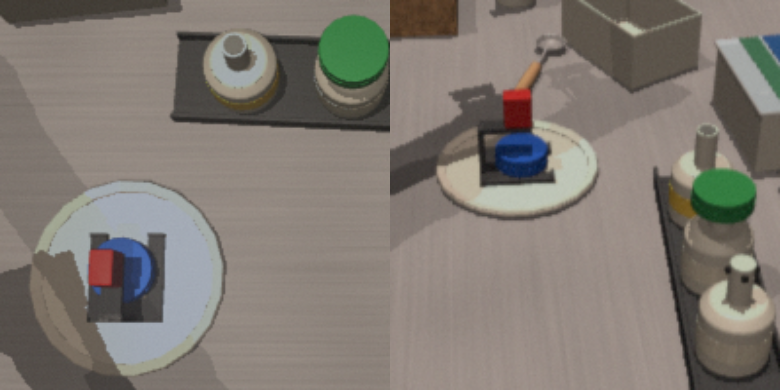

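Both views show the puller upright near the plate's middle with the blue cap on its fork, the green cap in place and the arm clear. I'll do one last numeric check, then hand in.

```bash
python3 - <<'E'
from h import *
for n in("top","side"):
    im,P,m=grip_top(n,.09,0); m&=np.hypot(P[...,0]-.43,P[...,1]-.213)<.08; Q=P[m]; t=Q[Q[:,2]>.112]
    print(n,"grip top",np.median(t,0).round(4))
    h=cv2.cvtColor(im,cv2.COLOR_BGR2HSV); b=(cv2.inRange(h,(95,110,30),(130,255,255))>0)&(np.hypot(P[...,0]-.43,P[...,1]-.213)<.08); print("cap",P[b].min(0).round(3),P[b].max(0).round(3))
close_job()
E
```

```text
top grip top [0.4294 0.2124 0.1204]
cap [0.401 0.18  0.022] [0.467 0.243 0.068]
side grip top [0.4303 0.203  0.1201]
cap [0.399 0.173 0.006] [0.467 0.292 0.042]
the job is handed in; nothing more can be done
```

The blue cap is off its bottle, and the puller stands upright on the empty plate with the cap lying on its fork. I let go of the puller, moved the arm clear and handed the job in; the clock read 26.7 s after the last arm move. The fingers only held the red grip, and the green cap is still on its bottle.

**Last checks:**
- **Puller:** the grip top is at z = 0.120 m, against 0.119 m expected for standing upright on the plate floor. The top view puts the grip at (0.429, 0.212), and I took the plate centre as (0.4255, 0.213). I set the grip about 4 mm ahead of the centre on purpose, so that the footprint is centred.
- **Cap:** it lay flat just before lowering (top slope about 0.005). Afterwards both views show it on the fork between the post and the lips.
- **Forces:** all readings stayed low, with about 10 N at touchdown the highest. The readings taken between lift steps did not catch the moment the cap popped off.

**Disagreements:**
- **Camera offset:** the two cameras differ by about 5–6 mm in y, more than the stated 2 mm calibration. I averaged them and used the cap-to-grip offset, which agreed in both.
- **Grip in the final side view:** it read y = 0.203 against 0.212 from the top, partly because only the near part of the grip top was caught.
- **Cap extents:** the final cap ranges in depth include some stray edge pixels, so I relied on the pictures there.

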